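# Set up the badge stamping unit: spool on the spindle, nest plugged home

## Task

Get the badge stamping unit ready: mount the small empty spool that stands in front of the socket on the upright spindle, right down on the unit's deck, and plug the badge nest into the unit by sliding it along the table without lifting it, tongue into the socket, until it is fully home with its shoulder flat against the unit's face. Leave everything else on the table where it stands.

Things in the scene. Friction and masses are not known exactly. Their poses are not given: they have to be found in the camera images.
- unit: Fixed bench stamping unit. Origin on the table under the middle of its grey socket face; +x points into the machine, z up, so the face looks along -x. Grey front block: 110 mm wide, flat deck 56.5 mm high, x = 0 (face) to 122 mm. White machine body behind it: x 120 to 310 mm, 170 mm wide, 150 mm tall.
- socket_mouth (a point): Middle of the socket's mouth, in the plane of the unit's face, 22 mm above the table; axes as the unit's. The hole is 47 mm wide (y), from z = 7.5 to 37 mm above the table, 52 mm deep; over the first 14 mm its side walls flare out to 63 mm wide at the face.
- spindle_foot (a point): Foot of the upright steel spindle, on the deck (56.5 mm above the table), 46 mm behind the face. Spindle 12 mm in diameter, 45 mm tall, the last 7 mm tapered: its tip is 101.5 mm above the table.
- nest: Loose aluminium badge nest, about 0.55 kg, flat on the table: a slab 92 (x) by 110 (y) by 32 mm tall with rows of badges on top, too big to grip, and a plug-like tongue on its +x side. Origin: centre of the slab's underside; z up. Tongue: 44 mm wide (y), z 10 to 34 mm, x 46 to 91 mm (last 4 mm: 40 wide, 20 tall). When home its x axis runs along the unit's.
- nest_shoulder (a point): Middle of the nest's shoulder (the slab's +x face, where the tongue starts), 22 mm above the nest's underside; axes as the nest's.
- spool: Loose empty grey plastic spool, 0.05 kg, standing upright: two flanges 52 mm in diameter and 6 mm thick, 40 mm tall overall, core 30 mm in diameter, round bore 17 mm right through. Origin: centre of its underside; z along its axis. It starts on the table in front of the socket.
- bottle: amber glass bottle with black cap, 48 mm across, 115 mm tall; bystander; origin: centre of its underside
- jar: squat glass jar with steel lid, 52 mm across, 60 mm tall; bystander; origin: centre of its underside
- stack: stack of round brass blanks, 40 mm across, 24 mm tall; bystander; origin: centre of its underside
- driver: screwdriver lying on the table, 150 mm long, black handle; origin under the middle of its length, x axis along it; bystander
- reel: large full reel of gilt strip, 84 mm across, 50 mm tall (far larger than the spool); bystander; origin: centre of its underside
- blank: plain aluminium block 70 x 50 x 30 mm, without a tongue; bystander; origin: centre of its underside
- cup: white plastic cup, 60 mm across, 60 mm tall; bystander; origin: centre of its underside
Not all that is in view belongs to the job. What is shaped like the spool but black, pink or turquoise is not meant.

How it is judged:
At the end, for the whole second after the job is handed in: Nest shoulder against the unit's face: gap under 3.5 mm, sideways within 4 mm, height within 5 mm, x axes within 0.06 rad. Spool on the spindle: upright within 0.1 rad, underside within 4 mm of the deck, centre within 6 mm of the spindle's axis. Both at rest (x of nest_shoulder in the frame of socket_mouth between -0.0035 and 0.003 m and y of nest_shoulder in the frame of socket_mouth between -0.004 and 0.004 m and z of nest_shoulder in the frame of socket_mouth between -0.005 and 0.005 m and angle between the x axis of nest and the x axis of unit, either way round below 0.06 rad and horizontal distance between spool and spindle_foot below 0.006 m and z of spool in the frame of spindle_foot between -0.003 and 0.004 m and angle between spool's own z axis and vertical below 0.1 rad and linear speed of each of nest, spool below 0.02 m/s); the robot touches nothing.
It fails at once if another thing on the table is shifted by more than 25 mm or knocked over (distance of any of bottle, jar, stack, driver, reel, blank, cup from where it was at the start of the episode above 0.025 m or angle between any of bottle, jar, stack, reel, blank, cup's own z axis and vertical above 0.5 rad).
It fails at once if the nest is lifted off the table (20 mm or more) instead of slid (height (world z) of nest above 0.02 m).
It also fails if it takes over 61 s, if anything falls off the work surface, if the arm or the gripper's body presses on something with over 40 N, if the wrist force passes 120 N, or if a joint passes its speed limit or range.

## Robot

A 6-joint arm with a two-finger parallel gripper is mounted at the origin on the work surface. World frame = base frame: x ahead of the robot, y to its left, z up, the work surface at z = 0. Lengths are in m, angles in rad, forces in N, time in s.
With the tool pointing down it reaches from about 0.3 to 0.875 m from the base axis. Payload 4.2 kg.
Tool frame: the origin (TCP) lies at the very end of the fingers, on their centre line; the grasp point (between the pads) lies 19 mm behind it; z points along the fingers, y is the line along which they close (so a half turn about z gives the same grasp; the last joint's range is limited). The gripper opens to 85 mm and grips with 20 to 120 N. Pads are 22 mm wide; open, the fingers measure 114 mm over their backs; the gripper's body (76 mm by 85 mm) begins 54 mm behind the grasp point. The pads swing forward as they close: fully open they stand 13 mm farther back than shut.
Start: joints at [-1.255, 0.32, 1.565, -0, 1.257, -0.02], TCP at [0.189, -0.543, 0.231] pointing down, gripper open.
Joint ranges: [-3.11, 3.11], [-0.84, 2.01], [0.21, 2.61], [-1.34, 4.49], [0.05, 2.63], [-2.56, 2.56]. Speed limits (rad/s): [2.57, 2.57, 3.14, 3.14, 3.14, 3.14].

## Interface

Orientations are given as a rotation vector (axis times angle).
In Python, from plant import manip gives the robot as it stands.
- The arm moves only by the tool play_rows, never from a script. Its argument "motion" is a list of rows, each a list of 2 entries, a list of its own where there are three numbers: the shift along the tool's x, y, z in units of 2.5 cm (1.0 is 2.5 cm), then the turn about the tool's z in units of pi rad (1.0 is pi rad). In form: [[[dx, dy, dz], yaw], ...]. A call has 1 to 8 rows; each row shifts and turns the commanded pose from where the row before left it, along the tool's axes as they then stand; what a row does not reach is not made up. A row lasts 1/10 s, in which the tool goes at most 50 mm and 8.59 degrees, less where a joint would pass 70% of its speed; a pose out of reach is approached as far as the arm can. A call with a number of a shift or a turn outside -1 to 1 is refused whole. A call with a gripper value outside its range is refused whole. "jaw" is the closure, from -1 (fully open) to 1 (shut), set as the call begins (left out, the last holds). The fingers move at their own pace and stop on an object; "newtons" is the grip in N (left out, the last holds). Time passes only in rows, so rows that do not move let the fingers close. It gives the time, the measured TCP pose, the force, the opening and the grip force at its end, in the units of the state.
- manip.get_obs(): the state, without advancing time (a new reading comes with each control period).
- manip.read_camera(name): name is "side" or "top" or "wrist"; returns (picture, depth): 480x640x3 uint8, red, green, blue; 480x640 float32, m along the optical axis (not along the pixel's ray), 0 where there is no reading.
- manip.camera_info(name): a dict with "camera_matrix" (3x3 intrinsics, pixels), "R" (3x3) and "t" (3): a world point X has camera coordinates R X + t. Camera axes: x right, y down, z forward; pixel columns grow to the right and rows downward; lengths in m; the calibration is good to about 2 mm. A picture is of the moment at which its call begins: read the wrist's pose just before it. camera_info takes no time and is no camera call; for the wrist camera it gives the pose at the moment of the call.
- manip.hand_in(): hands the job in; it is judged then, once.
The state is a dict: "time": time; "qpos": joint angles; "joint_vel": joint speeds; "effort": joint torques, N m; "eef_pos": TCP position; "ee_rot": TCP orientation; "contact_force": force on the tool from outside, world axes, zero at the start; "wrist_torque": the same for the moment, N m; "grip_width": finger opening in m; "grasp_force": force on a finger pad.
Only numpy, scipy, OpenCV 4.12 (cv2) and the standard library are available. Lean on these libraries where they do the work, as an engineer would, in place of code of your own. Each camera call takes 0.05 s, during which the arm holds its last target. There are 200 camera calls.

## Working session

There is one attempt and no reset: what is moved stays moved. The work goes in short steps, Python scripts to look and compute and a tool call to move; the robot and the scene stay as the last step left them, time stands still between calls to the robot, and variables do not carry over. Pictures are saved under pics/ and viewed, at most 10 in all, crops included, and the job is handed in when it is done.

Besides the shell and the picture viewer there is one more tool, called after ">>>" as name(argument=value, ...) on one line, values as JSON. play_rows: Moves the arm, as the interface text tells. Shifts and turns lie within -1 to 1; 1 stands for 2.5 cm of shift or pi rad of turn. Its arguments: {"type":"object","properties":{"motion":{"type":"array"},"jaw":{"type":"number"},"newtons":{"type":"number"}},"required":["motion"]}

```bash
mkdir -p pics; cat > h.py <<'E'
import numpy as np, cv2
from plant import manip
def snap(n,f):
    i=manip.camera_info(n); p,d=manip.read_camera(n)
    cv2.imwrite(f'pics/{f}.png',p[:,:,::-1]); np.savez(f'pics/{f}.npz',p=p,d=d,K=i['camera_matrix'],R=i['R'],t=i['t']); return p,d,i
def load(f): return np.load(f'pics/{f}.npz')
def cloud(z):
    v,u=np.mgrid[0:480,0:640]; d=z['d']
    c=np.stack([u,v,np.ones_like(u)],-1)@np.linalg.inv(z['K']).T*d[...,None]
    return (c-z['t'])@z['R']
def onplane(z,u,v,h):
    r=z['R'].T@np.linalg.inv(z['K'])@np.array([u,v,1.]); o=-z['R'].T@z['t']
    return o+r*(h-o[2])/r[2]
E
python3 - <<'E'
from h import *
for n in('top','side'): p,d,i=snap(n,n+'0'); print(n,-i['R'].T@i['t'])
print(manip.get_obs())
E
```

```text
top [0.4433438  0.03951856 1.0045776 ]
side [0.18425819 0.64099837 0.49126194]
{'time': 0.1, 'qpos': array([-1.25498501e+00,  3.20244881e-01,  1.56552800e+00, -7.84705488e-06,
        1.25738743e+00, -2.00018721e-02]), 'joint_vel': array([ 0.00075426, -0.00206335, -0.00500578, -0.00041704, -0.0008883 ,
       -0.00142426]), 'effort': array([ 5.63950107e-04, -4.16405368e+01, -2.34702623e+01,  1.95741228e-05,
        4.95479224e-03, -2.36155373e-06]), 'eef_pos': array([ 0.18935465, -0.5424954 ,  0.23056788]), 'ee_rot': array([-3.09588342e+00, -5.24763857e-01,  3.74292754e-04]), 'contact_force': array([ 0.01260794, -0.49424887,  0.63574695]), 'wrist_torque': array([ 0.01260898, -0.00215101, -0.0221875 ]), 'grasp_force': 0.0, 'grip_width': 0.08508447529311568}
```

View pics/top0.png

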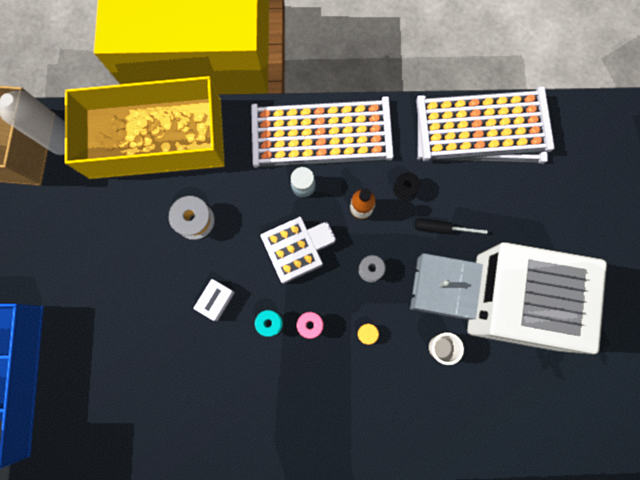

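View pics/side0.png

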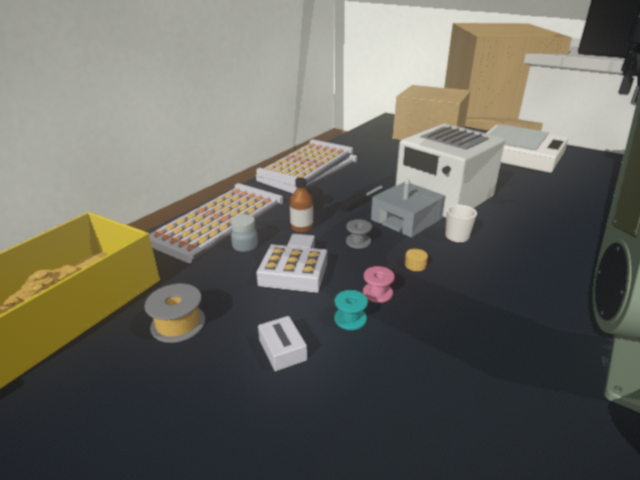

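The top view shows grey spool (371,268), black (406,186), pink (310,325), turquoise (268,323) and gilt reel (191,216). The nest is at (297,248) with its tongue pointing to (322,236). The unit's face is near (414,284) and the spindle near (445,284). Only the one at (371,268), side view (358,234), is small, grey, empty and in front of the socket. I'll confirm it in a crop and measure.

```bash
python3 - <<'E'
from h import *
z=load('top0'); P=cloud(z)
for n,(u,v) in dict(spool=(362,265),nest=(297,248),tongue=(322,238),deckL=(420,262),deck=(430,300),body=(550,255),jar=(303,178),bottle=(362,196),cup=(446,348),stack=(368,334),driver=(435,226),tabl=(350,300),black=(398,186),pink=(302,325),tq=(260,323)).items(): print(n,P[v,u].round(4))
a=cv2.resize(z['p'][200:360,240:500],None,fx=3,fy=3,interpolation=cv2.INTER_CUBIC)
cv2.imwrite('pics/c1.png',a[:,:,::-1])
s=load('side0')['p'][150:300,240:480]
cv2.imwrite('pics/c2.png',cv2.resize(s,None,fx=3.3,fy=3.3,interpolation=cv2.INTER_CUBIC)[:,:,::-1])
E
```

```text
spool [ 0.5736 -0.0327  0.0415]
nest [0.611  0.0996 0.0356]
tongue [0.6319 0.048  0.0333]
deckL [ 0.5782 -0.1497  0.0436]
deck [ 0.5008 -0.1636  0.056 ]
body [ 0.5738 -0.3625  0.1475]
jar [0.7524 0.0856 0.0613]
bottle [ 0.697  -0.0303  0.1157]
cup [ 0.4061 -0.2025  0.0043]
stack [ 0.4356 -0.0427  0.0254]
driver [ 0.6559 -0.1874  0.0267]
tabl [ 0.5058 -0.0091 -0.0019]
black [ 0.7386 -0.1114  0.0419]
pink [0.4544 0.0894 0.0409]
tq [0.459  0.1731 0.0419]
```

View pics/c1.png

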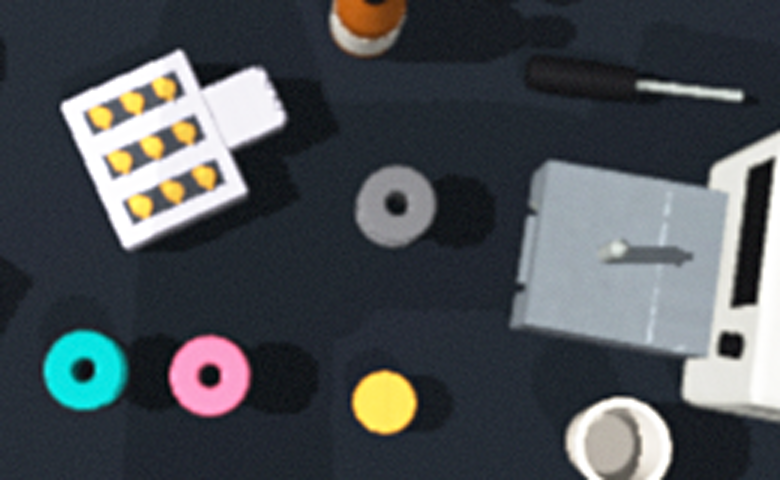

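View pics/c2.png

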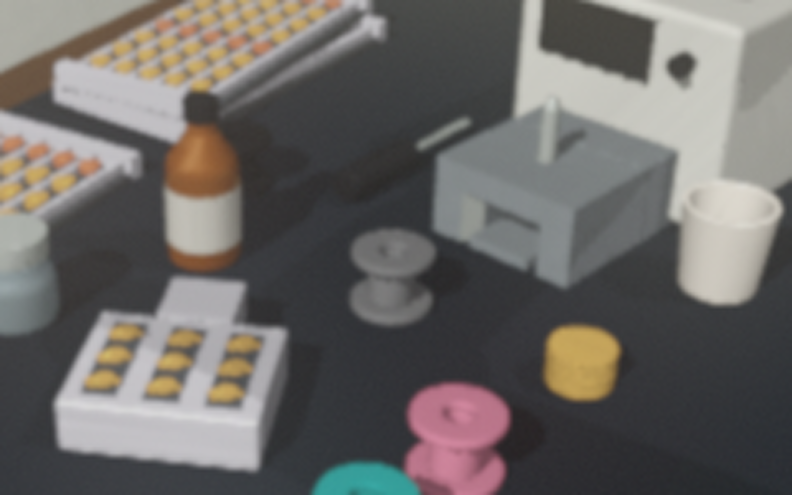

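Confirmed: the spool at crop (396,204) is the empty grey one facing the socket, and the spindle tip is near crop (615,248). Next I fit the outlines.

```bash
python3 - <<'E'
from h import *
z=load('top0'); P=cloud(z); s=load('side0'); S=cloud(s)
def rect(P,box,zr):
    m=(P[...,2]>zr[0])&(P[...,2]<zr[1])&(P[...,0]>box[0])&(P[...,0]<box[1])&(P[...,1]>box[2])&(P[...,1]<box[3])
    q=P[m]; r=cv2.minAreaRect((q[:,:2]*1000).astype(np.float32)); return len(q),np.round(cv2.boxPoints(r),1).tolist(),np.round(r[0],1),np.round(r[1],1),round(r[2],2),q[:,2].mean().round(4)
for Q in(P,S):
    print('spool',rect(Q,(.5,.62,-.1,.02),(.036,.046)))
    print('deck',rect(Q,(.45,.62,-.26,-.1),(.051,.062)))
    print('nest',rect(Q,(.53,.7,.055,.2),(.027,.04)))
    print('nest+t',rect(Q,(.53,.7,.0,.2),(.027,.04)))
    m=(Q[...,2]>.085)&(Q[...,2]<.11)&(Q[...,0]>.5)&(Q[...,0]<.6)&(Q[...,1]>-.22)&(Q[...,1]<-.12); print('spindle',m.sum(),Q[m].mean(0) if m.any() else 0)
print('tip h .1', onplane(z,240+613/3,200+248/3,.1), onplane(s,240+552/3.3,150+100/3.3,.1015))
E
```

```text
spool (443, [[542.0, -76.4000015258789], [593.0, -78.69999694824219], [595.2999877929688, -29.399999618530273], [544.2000122070312, -27.100000381469727]], array([568.6, -52.9]), array([49.4, 51.1]), 87.42, np.float64(0.0404))
deck (3326, [[451.20001220703125, -248.6999969482422], [571.7000122070312, -271.8999938964844], [594.7999877929688, -152.1999969482422], [474.29998779296875, -128.89999389648438]], array([ 523. , -200.4]), array([122. , 122.7]), 79.07, np.float64(0.0571))
nest (2489, [[541.2999877929688, 132.6999969482422], [589.0999755859375, 24.700000762939453], [690.5, 69.5999984741211], [642.7000122070312, 177.60000610351562]], array([615.9, 101.2]), array([110.9, 118.1]), 23.88, np.float64(0.0333))
nest+t (2791, [[540.9000244140625, 132.0], [597.5, 7.099999904632568], [698.5, 52.79999923706055], [641.9000244140625, 177.6999969482422]], array([619.7,  92.4]), array([110.8, 137.1]), 24.35, np.float64(0.0334))
spindle 39 [ 0.53111783 -0.18597971  0.09705933]
spool (257, [[533.7999877929688, -40.20000076293945], [560.5999755859375, -83.5999984741211], [601.9000244140625, -58.09
[... 289 characters left out ...]
ray([ 522.3, -198.3]), array([125.7, 126.1]), 80.4, np.float64(0.0558))
nest (1998, [[540.0999755859375, 137.6999969482422], [589.0999755859375, 24.100000381469727], [690.0999755859375, 67.5999984741211], [641.0999755859375, 181.3000030517578]], array([615.1, 102.7]), array([110. , 123.8]), 23.35, np.float64(0.0323))
nest+t (2142, [[540.0999755859375, 137.3000030517578], [597.5999755859375, 8.100000381469727], [697.7000122070312, 52.70000076293945], [640.2000122070312, 181.8000030517578]], array([618.9,  95. ]), array([109.6, 141.3]), 24.0, np.float64(0.0323))
spindle 41 [ 0.5303301  -0.18242374  0.09248142]
tip h .1 [ 0.53042535 -0.18258999  0.1       ] [ 0.52843163 -0.17873515  0.1015    ]
```

>>> play_rows(motion=[[[0, -1, 0], -0.042], [[0, -1, 0], -0.042], [[0, -1, 0], -0.042], [[0, -1, 0], -0.042], [[0, -1, 0], -0.042], [[0, -1, 0], -0.042], [[0, -1, 0], -0.042], [[0, -1, 0], -0.042]], jaw=-1)

```text
time: 0.9
eef_pos: [0.0521, -0.4083, 0.2311]
ee_rot: [-2.405, -2.021, -0.001]
contact_force: [-0.9, -1.0, -0.2]
grip_width: 0.0858
grasp_force: 0.0
```

```bash
cat >> h.py <<'E'
from scipy.spatial.transform import Rotation as Ro
def st():
    o=manip.get_obs(); R=Ro.from_rotvec(o['ee_rot']).as_matrix()
    print('t',round(o['time'],2),'tcp',(o['eef_pos']*1000).round(1),'xang',np.degrees(np.arctan2(R[1,0],R[0,0])).round(2),'zax',R[:,2].round(3),'F',o['contact_force'].round(1),'w',round(o['grip_width']*1000,1),'gf',o['grasp_force'],'q',o['qpos'].round(2)); return o['eef_pos'],R
def to(x,y,z,ang=None):
    p,R=st(); d=R.T@(np.array([x,y,z])-p)/.025; print('shift units',d.round(3))
    if ang is not None:
        a=np.degrees(np.arctan2(R[1,0],R[0,0])); print('yaw units',round(-((ang-a+180)%360-180)/180,4))
E
python3 - <<'E'
from h import *
p,R=st(); i=manip.camera_info('wrist'); c=-i['R'].T@i['t']; print('cam in tool',R.T@(c-p), (i['R']@R).round(2))
to(.568,-.051,.23,79.5)
E
```

```text
t 0.9 tcp [  52.1 -408.3  231.1] xang 80.08 zax [-0.     0.001 -1.   ] F [-0.9 -1.  -0.2] w 85.8 gf 0.0 q [-1.47  0.06  1.9  -0.    1.18 -1.3 ]
cam in tool [ 0.06876834  0.00055775 -0.1414777 ] [[-0.    1.   -0.  ]
 [-0.96 -0.   -0.27]
 [-0.27  0.    0.96]]
t 0.9 tcp [  52.1 -408.3  231.1] xang 80.08 zax [-0.     0.001 -1.   ] F [-0.9 -1.  -0.2] w 85.8 gf 0.0 q [-1.47  0.06  1.9  -0.    1.18 -1.3 ]
shift units [17.637 17.864  0.051]
yaw units 0.0032
```

>>> play_rows(motion=[[[1, 1, 0], 0], [[1, 1, 0], 0], [[1, 1, 0], 0], [[1, 1, 0], 0], [[1, 1, 0], 0], [[1, 1, 0], 0], [[1, 1, 0], 0], [[1, 1, 0], 0]])

```text
time: 1.7
eef_pos: [0.2861, -0.2472, 0.2312]
ee_rot: [-2.411, -2.014, 0.0]
contact_force: [0.4, -0.5, 0.3]
grip_width: 0.0855
grasp_force: 0.0
```

>>> play_rows(motion=[[[1, 1, 0], 0], [[1, 1, 0], 0], [[1, 1, 0], 0], [[1, 1, 0], 0], [[1, 1, 0], 0], [[1, 1, 0], 0], [[1, 1, 0], 0], [[0.8, 0.9, 0], 0]])

```text
time: 2.5
eef_pos: [0.5154, -0.0904, 0.2308]
ee_rot: [-2.41, -2.014, 0.001]
contact_force: [-0.0, -0.1, 0.3]
grip_width: 0.0859
grasp_force: 0.0
```

```bash
python3 - <<'E'
from h import *
to(.568,-.051,.23,79.5)
snap('wrist','w1')
E
```

```text
t 2.5 tcp [515.4 -90.4 230.8] xang 79.77 zax [-0.001  0.    -1.   ] F [-0.  -0.1  0.3] w 85.9 gf 0.0 q [-0.2   0.24  1.68  0.    1.22 -0.02]
shift units [1.925 1.79  0.033]
yaw units 0.0015
```

View pics/w1.png

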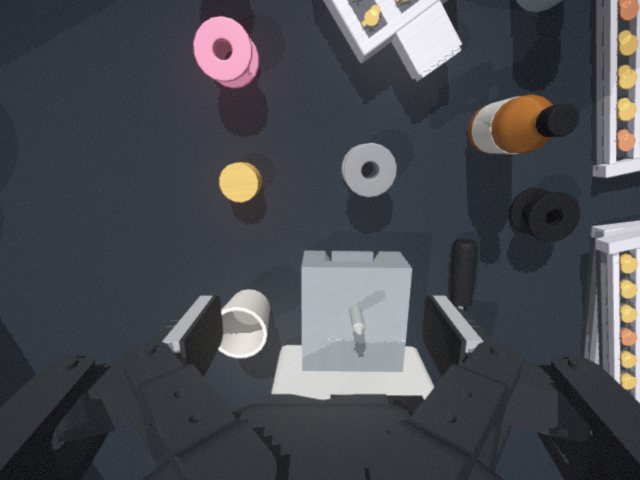

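The wrist view shows the grey spool's bore at (370,169), the deck's front edge from (302,253) to (409,253), and the spindle tip at (357,331).

```bash
python3 - <<'E'
from h import *
z=load('w1'); P=cloud(z)
print('bore',onplane(z,370,169,.04),'outer',onplane(z,369,170,.04))
a,b=onplane(z,302,253,.0565),onplane(z,409,253,.0565); d=b-a; print('face',a,b,(a+b)/2,np.linalg.norm(d),np.degrees(np.arctan2(d[1],d[0])))
print('tip',onplane(z,357,331,.1015)); print('foot',onplane(z,354,305,.0565))
for n,box,h in (('spool',(.52,.62,-.1,0),.04),('deck',(.45,.62,-.26,-.1),.0565)):
    m=(abs(P[...,2]-h)<.004)&(P[...,0]>box[0])&(P[...,0]<box[1])&(P[...,1]>box[2])&(P[...,1]<box[3])
    q=P[m];c,r=cv2.minEnclosingCircle((q[:,:2]*1000).astype(np.float32)); print(n,c,r,q[:,2].mean(),cv2.minAreaRect((q[:,:2]*1000).astype(np.float32)))
m=(P[...,2]>.09)&(P[...,2]<.11)&(P[...,0]>.5)&(P[...,0]<.56)&(P[...,1]>-.22)&(P[...,1]<-.15); print(P[m].mean(0),m.sum(),P[m].max(0))
E
```

```text
bore [ 0.57006565 -0.04927058  0.04      ] outer [ 0.56898474 -0.05003382  0.04      ]
face [ 0.49117987 -0.11586108  0.0565    ] [ 0.59424995 -0.13445689  0.0565    ] [ 0.54271491 -0.12515899  0.0565    ] 0.10473416831212685 -10.227229267292847
tip [ 0.530865   -0.18325556  0.1015    ]
foot [ 0.53275497 -0.1799337   0.0565    ]
spool (570.1614379882812, -50.403621673583984) 25.918855667114258 0.03875773440348803 ((570.1400146484375, -50.50764083862305), (50.55825424194336, 50.58835220336914), 79.85743713378906)
deck (522.6873168945312, -197.533935546875) 86.474609375 0.05525073053143996 ((522.8311157226562, -198.07009887695312), (122.0083999633789, 124.92958068847656), 78.9928970336914)
[ 0.53261691 -0.183061    0.09560108] 141 [ 0.53846005 -0.17882919  0.1012764 ]
```

>>> play_rows(motion=[[[1, 0.8, 0.5], 0], [[0.9, 0.9, 0.5], 0], [[0, 0, 0.5], 0], [[0, 0, 0.5], 0], [[0, 0, 0.5], 0], [[0, 0, 0.5], 0], [[0, 0, 0], 0]])

```text
time: 3.25
eef_pos: [0.5629, -0.0531, 0.1544]
ee_rot: [-2.41, -2.011, 0.005]
contact_force: [-0.7, -0.6, 0.8]
grip_width: 0.0854
grasp_force: 0.0
```

```bash
python3 - <<'E'
from h import *
to(.568,-.051,.155,79.5)
z0=snap('wrist','w2'); z=load('w2');P=cloud(z)
m=(abs(P[...,2]-.04)<.004)&(P[...,0]>.52)&(P[...,0]<.62)&(P[...,1]>-.1)&(P[...,1]<0)
q=P[m];print(cv2.minEnclosingCircle((q[:,:2]*1000).astype(np.float32)),q[:,2].mean())
g=cv2.medianBlur(cv2.cvtColor(z['p'],cv2.COLOR_RGB2GRAY),5)
c=cv2.HoughCircles(g,cv2.HOUGH_GRADIENT,1,30,param1=80,param2=25,minRadius=12,maxRadius=70); print(c)
print([onplane(z,x[0],x[1],.04).round(4) for x in c[0]])
E
```

```text
t 3.25 tcp [562.9 -53.1 154.4] xang 79.67 zax [-0.004  0.    -1.   ] F [-0.7 -0.6  0.8] w 85.4 gf 0.0 q [-0.11  0.37  1.7  -0.    1.08  0.07]
shift units [ 0.119  0.185 -0.026]
yaw units 0.0009
((569.9392700195312, -50.31101989746094), 25.859939575195312) 0.03869365800994615
[[[330.5 231.5  33.8]
  [136.5  90.5  40.3]
  [174.5 242.5  24.5]
  [511.5 187.5  33. ]
  [402.5  68.5  39.4]
  [563.5 189.5  28.2]
  [525.5 318.5  23.5]
  [309.5  18.5  12.5]]]
[array([ 0.5706, -0.0476,  0.04  ]), array([0.4545, 0.0766, 0.04  ]), array([ 0.4482, -0.0344,  0.04  ]), array([ 0.7101, -0.0384,  0.04  ]), array([0.6392, 0.057 , 0.04  ]), array([ 0.7484, -0.0469,  0.04  ]), array([ 0.7181, -0.1505,  0.04  ]), array([0.582 , 0.0981, 0.04  ])]
```

>>> play_rows(motion=[[[0.19, 0.25, 0.6], 0], [[0, 0, 0.6], 0], [[0, 0, 0.6], 0], [[0, 0, 0.6], 0], [[0, 0, 0.6], 0], [[0, 0, 0.4], 0], [[0, 0, 0], 0], [[0, 0, 0], 0]])

```text
time: 4.1
eef_pos: [0.5722, -0.0491, 0.0715]
ee_rot: [2.411, 2.013, 0.001]
contact_force: [0.3, 1.2, 0.1]
grip_width: 0.0855
grasp_force: 0.0
```

```bash
python3 - <<'E'
from h import *
to(.570,-.0495,.006,79.75)
E
```

```text
t 4.1 tcp [572.2 -49.1  71.5] xang 79.72 zax [ 0.001 -0.    -1.   ] F [0.3 1.2 0.1] w 85.5 gf 0.0 q [-0.11  0.46  1.78 -0.    0.9   0.07]
shift units [-0.032 -0.084  2.619]
yaw units -0.0002
```

>>> play_rows(motion=[[[-0.03, -0.08, 0.6], 0], [[0, 0, 0.6], 0], [[0, 0, 0.6], 0], [[0, 0, 0.5], 0], [[0, 0, 0.3], 0], [[0, 0, 0], 0], [[0, 0, 0], 0]])

```text
time: 4.8
eef_pos: [0.5701, -0.0495, 0.0067]
ee_rot: [2.411, 2.013, 0.001]
contact_force: [0.5, -0.8, 0.5]
grip_width: 0.0852
grasp_force: 0.0
```

>>> play_rows(motion=[[[0, 0, 0], 0], [[0, 0, 0], 0], [[0, 0, 0], 0], [[0, 0, 0], 0], [[0, 0, 0], 0], [[0, 0, 0], 0], [[0, 0, 0], 0], [[0, 0, 0], 0]], jaw=1, newtons=30)

```text
time: 5.6
eef_pos: [0.57, -0.0495, 0.0072]
ee_rot: [2.411, 2.013, 0.001]
contact_force: [-1.7, 0.4, 6.1]
grip_width: 0.0505
grasp_force: 30.5
```

>>> play_rows(motion=[[[0, 0, -0.4], 0], [[0, 0, -0.7], 0], [[0, 0, -0.8], 0], [[0, 0, -0.8], 0], [[0, 0, -0.8], 0], [[0, 0, -0.8], 0], [[0, 0, -0.4], 0], [[0, 0, 0], 0]])

```text
time: 6.4
eef_pos: [0.5704, -0.0496, 0.1254]
ee_rot: [2.41, 2.012, 0.004]
contact_force: [-0.3, 0.4, -0.5]
grip_width: 0.0501
grasp_force: 31.3
```

>>> play_rows(motion=[[[-0.5, -0.1, 0], 0], [[-0.8, -0.2, 0], 0], [[-0.7, -0.2, 0], 0], [[-0.4, -0.08, 0], 0], [[0, 0, 0], 0], [[0, 0, 0], 0]])

```text
time: 7.0
eef_pos: [0.5445, -0.106, 0.1233]
ee_rot: [-2.412, -2.012, 0.0]
contact_force: [0.3, 0.3, -0.1]
grip_width: 0.0503
grasp_force: 31.3
```

```bash
python3 - <<'E'
from h import *
to(.531,-.183,.1235,79.75)
snap('wrist','w3'); z=load('w3')
cv2.imwrite('pics/w3c.png',cv2.resize(z['p'][180:480,170:490],(800,750),interpolation=cv2.INTER_CUBIC)[:600,:,::-1])
E
```

```text
t 7.0 tcp [ 544.5 -106.   123.3] xang 79.68 zax [-0.001  0.    -1.   ] F [ 0.3  0.3 -0.1] w 50.3 gf 31.259910073131323 q [-0.21  0.38  1.77  0.    0.99 -0.03]
shift units [-3.128  0.021 -0.008]
yaw units -0.0004
```

View pics/w3c.png

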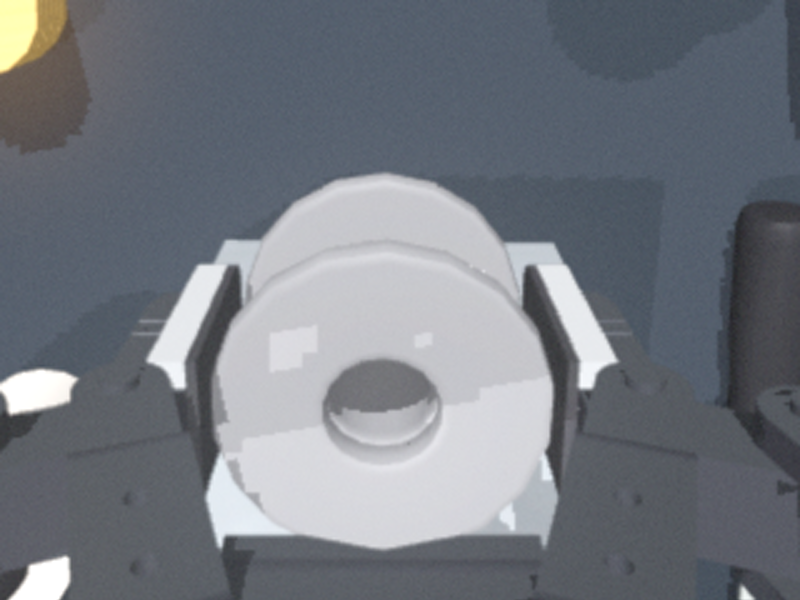

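The crop shows the spool held level, its top rim centred at crop (383,400), which is image (323,341). The bore is at crop (382,410).

```bash
python3 - <<'E'
from h import *
p,R=st(); z=load('w3'); P=cloud(z)
for v in (396,404,410): print(((R.T@(onplane(z,170+383/2.5,180+v/2.5,.1563)-p))*1000).round(1))
T=(P-p)@R; m=(abs(T[...,0])<.04)&(abs(T[...,1])<.024)&(P[...,2]>.15)&(P[...,2]<.162)
q=T[m]*1000; print(len(q),q.min(0),q.max(0),P[m][:,2].mean(),np.percentile(P[m][:,2],[5,95]))
A=np.c_[q[:,:2],np.ones(len(q))]; print('plane tilt',np.linalg.lstsq(A,q[:,2],rcond=None)[0])
print(cv2.minEnclosingCircle(q[:,:2].astype(np.float32)))
E
```

```text
t 7.05 tcp [ 544.7 -105.7  123.5] xang 79.72 zax [-0.  0. -1.] F [-0.4 -0.7  0.4] w 50.3 gf 31.25992516055703 q [-0.21  0.38  1.77  0.    0.99 -0.03]
[  2.4   0.8 -32.8]
[  1.    0.8 -32.8]
[  0.1   0.8 -32.8]
11892 [-25.26485271 -23.98990622 -33.57652329] [ 24.63107964  23.99745425 -26.52754858] 0.1546579910614819 [0.15322191 0.15572568]
plane tilt [ 5.53005525e-03  1.05190453e-03 -3.11821074e+01]
((-1.118623971939087, 0.7416375279426575), 26.158655166625977)
```

>>> play_rows(motion=[[[-0.5, 0, 0], 0], [[-0.8, 0, 0], 0], [[-0.8, 0, 0], 0], [[-0.6, 0, 0], 0], [[-0.4, 0, 0], 0], [[0, 0, 0], 0], [[0, 0, 0], 0]])

```text
time: 7.75
eef_pos: [0.5308, -0.182, 0.1238]
ee_rot: [-2.412, -2.013, -0.0]
contact_force: [0.3, -0.5, 0.5]
grip_width: 0.0501
grasp_force: 31.3
```

```bash
python3 - <<'E'
from h import *
to(.531,-.183,.0645,79.75)
snap('wrist','w4'); z=load('w4')
cv2.imwrite('pics/w4c.png',cv2.resize(z['p'][280:420,230:420],(800,590),interpolation=cv2.INTER_CUBIC)[:,:,::-1])
E
```

```text
t 7.75 tcp [ 530.8 -182.   123.8] xang 79.7 zax [-0.  0. -1.] F [ 0.3 -0.5  0.5] w 50.1 gf 31.26016426831484 q [-0.35  0.39  1.75  0.    1.   -0.17]
shift units [-0.038  0.015  2.371]
yaw units -0.0003
```

View pics/w4c.png

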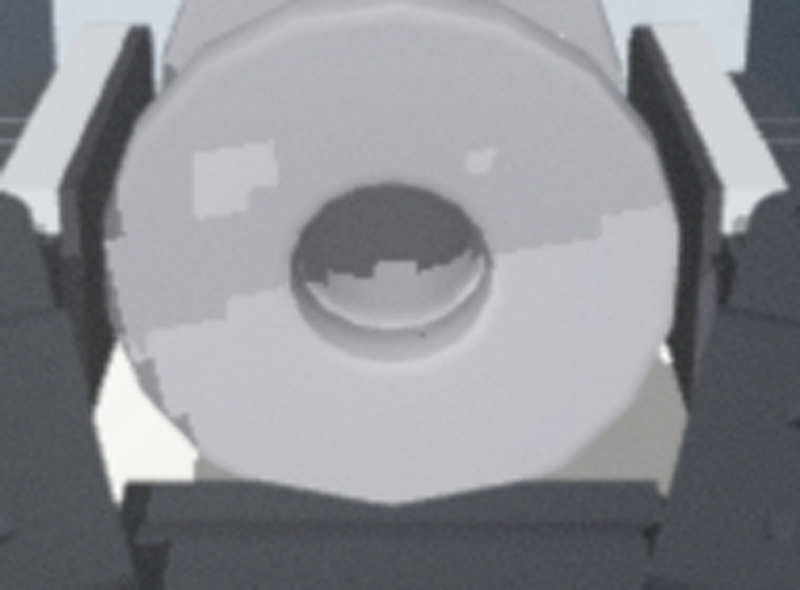

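The spool is over the spindle with its bore at crop (390,270), but the spindle itself is hidden. I'll lower it under force watch.

>>> play_rows(motion=[[[-0.04, 0.01, 0.2], 0], [[0, 0, 0.2], 0], [[0, 0, 0.2], 0], [[0, 0, 0.15], 0], [[0, 0, 0.15], 0], [[0, 0, 0.15], 0], [[0, 0, 0], 0]])

```text
time: 8.5
eef_pos: [0.5305, -0.1831, 0.097]
ee_rot: [-2.411, -2.013, 0.001]
contact_force: [0.0, -0.3, -0.0]
grip_width: 0.0504
grasp_force: 31.3
```

>>> play_rows(motion=[[[0, 0, 0.25], 0], [[0, 0, 0.25], 0], [[0, 0, 0.25], 0], [[0, 0, 0.25], 0], [[0, 0, 0.2], 0], [[0, 0, 0.1], 0], [[0, 0, 0], 0], [[0, 0, 0], 0]])

```text
time: 9.3
eef_pos: [0.531, -0.1833, 0.0652]
ee_rot: [2.411, 2.013, 0.0]
contact_force: [-0.8, -0.2, -0.8]
grip_width: 0.0501
grasp_force: 31.3
```

>>> play_rows(motion=[[[0, 0, 0.05], 0], [[0, 0, 0], 0], [[0, 0, 0], 0], [[0, 0, 0], 0], [[0, 0, 0], 0], [[0, 0, 0], 0]], jaw=-1)

```text
time: 9.9
eef_pos: [0.5309, -0.1832, 0.0639]
ee_rot: [2.411, 2.013, 0.0]
contact_force: [0.7, 0.3, 0.5]
grip_width: 0.0854
grasp_force: 0.0
```

>>> play_rows(motion=[[[0, 0, -0.4], 0], [[0, 0, -0.9], 0], [[0, 0, -1], 0], [[0, 0, -1], 0], [[0, 0, -1], 0], [[0, 0, -0.7], 0], [[0, 0, 0], 0]])

```text
time: 10.6
eef_pos: [0.5325, -0.1838, 0.1923]
ee_rot: [2.407, 2.01, 0.005]
contact_force: [-0.5, -0.0, 0.4]
grip_width: 0.0855
grasp_force: 0.0
```

>>> play_rows(motion=[[[1, 0, -0.5], 0], [[1, 0, -0.5], 0], [[1, 0, 0], 0], [[1, 0, 0], 0], [[1, 0, 0], 0], [[1, 0, 0], 0], [[0, 0, 0], 0], [[0, 0, 0], 0]])

```text
time: 11.4
eef_pos: [0.5572, -0.0354, 0.213]
ee_rot: [-2.41, -2.015, 0.002]
contact_force: [0.2, 0.2, -1.3]
grip_width: 0.0852
grasp_force: 0.0
```

```bash
python3 - <<'E'
from h import *
st()
snap('wrist','w5')
E
```

```text
t 11.4 tcp [557.2 -35.4 213. ] xang 79.79 zax [-0.002 -0.    -1.   ] F [ 0.2  0.2 -1.3] w 85.2 gf 0.0 q [-0.08  0.31  1.63 -0.    1.21  0.09]
```

View pics/w5.png

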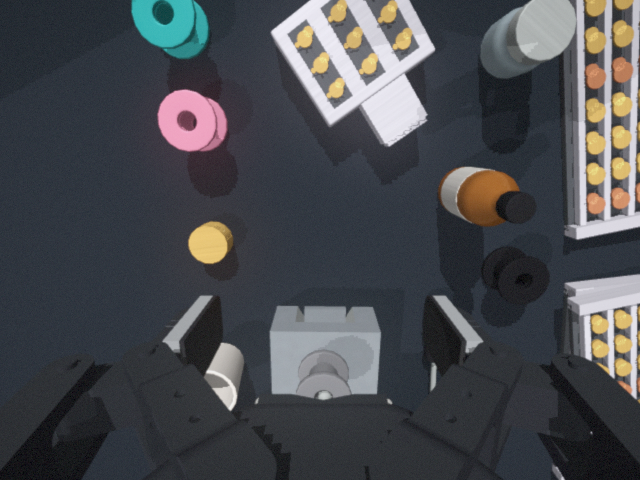

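The spool sits on the spindle at (323,372). The nest's slab corners are (273,36), (333,126) and (434,45), and its tongue tip corners are (386,146) and (427,119).

```bash
python3 - <<'E'
from h import *
z=load('w5'); P=cloud(z)
m=(P[...,2]>.085)&(P[...,2]<.102)&(P[...,0]>.48)&(P[...,0]<.58)&(P[...,1]>-.23)&(P[...,1]<-.14); q=P[m]; print('spool',len(q),np.percentile(q,[2,50,98],axis=0).round(4).tolist())
for uv,h in (((273,36),.032),((333,126),.032),((434,45),.032),((386,146),.034),((427,119),.034)): print(uv,onplane(z,*uv,h).round(4))
def fit(Q,R=None):
    # refine nest pose: points of tongue/slab tops -> model mask
    m=(Q[...,2]>.029)&(Q[...,2]<.038)&(Q[...,0]>.53)&(Q[...,0]<.71)&(Q[...,1]>.0)&(Q[...,1]<.2)
    q=Q[m][:,:2]; 
    def f(p):
        c,s=np.cos(p[2]),np.sin(p[2]); l=(q-p[:2])@np.array([[c,-s],[s,c]])
        o1=np.maximum(np.maximum(abs(l[:,0])-.046,abs(l[:,1])-.055),0)
        o2=np.maximum(np.maximum(abs(l[:,0]-.068)-.023,abs(l[:,1])-.022),0)
        return np.minimum(o1,o2).clip(0,.004).sum()
    from scipy.optimize import minimize
    b=min((minimize(f,[.612,.1,np.radians(a)],method='Nelder-Mead',options=dict(xatol=1e-6,fatol=1e-7,maxiter=2000,initial_simplex=[[.612,.1,np.radians(a)],[.618,.1,np.radians(a)],[.612,.106,np.radians(a)],[.612,.1,np.radians(a+3)]])) for a in(-67,-65)),key=lambda r:r.fun)
    print(len(q),b.x[:2].round(4),np.degrees(b.x[2]),b.fun/len(q)); return b.x
fit(P);x=fit(cloud(load('top0')))
E
```

```text
spool 1136 [[0.5111, -0.1849, 0.0894], [0.5342, -0.1711, 0.0949], [0.5554, -0.1588, 0.0964]]
(273, 36) [0.545  0.1302 0.032 ]
(333, 126) [0.5828 0.05   0.032 ]
(434, 45) [0.6785 0.0992 0.032 ]
(386, 146) [0.6274 0.0243 0.034 ]
(427, 119) [0.6664 0.0408 0.034 ]
15270 [0.6114 0.115 ] -65.86791528134741 1.1011083437358014e-07
2703 [0.6103 0.1128] -65.95982818967309 4.4504770476733764e-07
```

>>> play_rows(motion=[[[0, 0, 0.3], -0.038], [[0, 0, 0.5], -0.038], [[0, 0, 0.5], -0.038], [[0, 0, 0.5], -0.038], [[0, 0, 0.5], -0.039], [[0, 0, 0], 0]])

```text
time: 12.05
eef_pos: [0.5561, -0.0367, 0.1545]
ee_rot: [-1.709, -2.632, 0.004]
contact_force: [-1.3, 0.1, 0.4]
grip_width: 0.0858
grasp_force: 0.0
```

>>> play_rows(motion=[[[0.3, 0.7, 0], 0], [[0.4, 0.8, 0], 0], [[0.4, 0.8, 0.5], 0], [[0.4, 0.8, 0.5], 0], [[0.35, 0.7, 0.5], 0], [[0.3, 0.6, 0], 0], [[0, 0, 0], 0], [[0, 0, 0], 0]])

```text
time: 12.85
eef_pos: [0.6366, 0.0584, 0.1197]
ee_rot: [1.708, 2.635, 0.001]
contact_force: [-0.1, -0.6, 0.6]
grip_width: 0.0856
grasp_force: 0.0
```

```bash
python3 - <<'E'
from h import *
to(.6363,.0589,.006,114.1)
snap('wrist','w6')
E
```

```text
t 12.85 tcp [636.6  58.4 119.7] xang 114.09 zax [ 0.001 -0.    -1.   ] F [-0.1 -0.6  0.6] w 85.6 gf 0.0 q [ 0.07  0.5   1.57 -0.    1.07 -0.35]
shift units [ 0.026 -0.008  4.547]
yaw units -0.0
```

View pics/w6.png

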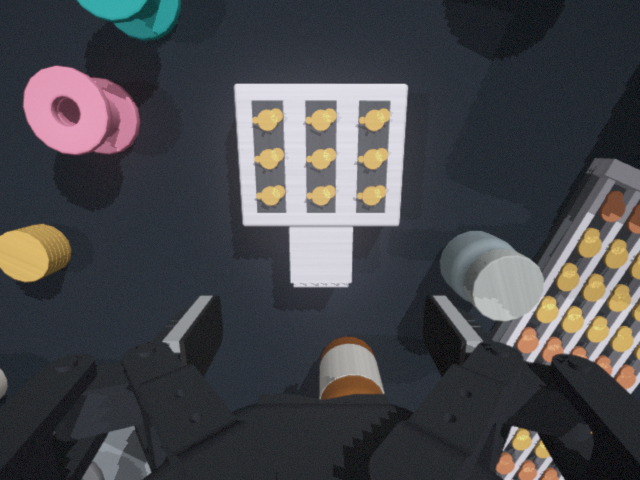

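The tool is aligned with the nest: the tongue root edge is at v≈226 (290–353), its tip at v≈287, and the nest axis at u≈321.

```bash
python3 - <<'E'
from h import *
p,R=st(); z=load('w6')
for uv,h in (((290,226),.034),((353,226),.034),((291,284),.034),((352,284),.034),((243,225),.032),((400,225),.032),((236,86),.032),((406,86),.032)): print(uv,(R.T@(onplane(z,*uv,h)-p)*1000).round(1))
E
```

```text
t 12.9 tcp [636.3  58.  119.7] xang 114.06 zax [ 0.001 -0.    -1.   ] F [ 0.2 -0.4  0.5] w 85.7 gf 0.0 q [ 0.07  0.5   1.57 -0.    1.07 -0.35]
(290, 226) [ 17.3 -20.6  85.7]
(353, 226) [17.3 22.8 85.7]
(291, 284) [-25.6 -21.   85.7]
(352, 284) [-25.6  23.1  85.8]
(243, 225) [ 17.6 -53.4  87.7]
(400, 225) [17.6 55.6 87.8]
(236, 86) [106.2 -52.2  87.6]
(406, 86) [106.3  53.8  87.7]
```

>>> play_rows(motion=[[[0, 0.04, 0.5], 0], [[0, 0, 0.8], 0], [[0, 0, 0.8], 0], [[0, 0, 0.8], 0], [[0, 0, 0.8], 0], [[0, 0, 0.5], 0], [[0, 0, 0.33], 0], [[0, 0, 0], 0]])

```text
time: 13.7
eef_pos: [0.6363, 0.0584, 0.0045]
ee_rot: [-1.709, -2.635, 0.002]
contact_force: [-0.3, -0.3, 0.0]
grip_width: 0.0854
grasp_force: 0.0
```

>>> play_rows(motion=[[[0, 0, 0], 0], [[0, 0, 0], 0], [[0, 0, 0], 0], [[0, 0, 0], 0], [[0, 0, 0], 0], [[0, 0, 0], 0], [[0, 0, 0], 0], [[0, 0, 0], 0]], jaw=1, newtons=40)

```text
time: 14.5
eef_pos: [0.6374, 0.0586, 0.0067]
ee_rot: [1.708, 2.635, 0.001]
contact_force: [-1.1, -0.9, 6.2]
grip_width: 0.0438
grasp_force: 41.5
```

```bash
python3 - <<'E'
from h import *
ux=np.array([np.cos(np.radians(-100.25)),np.sin(np.radians(-100.25))]); f=np.array([.531,-.183])-.046*ux
print('mouth',f); g=f-.030*ux; print('goal',g)
to(*g,.007,79.75)
E
```

```text
mouth [ 0.5391854  -0.13773413]
goal [ 0.54452371 -0.10821291]
t 14.5 tcp [637.4  58.6   6.7] xang 114.12 zax [ 0.001 -0.    -1.   ] F [-1.1 -0.9  6.2] w 43.8 gf 41.450809836387634 q [ 0.07  0.62  1.68 -0.    0.84 -0.35]
shift units [-4.574 -6.117 -0.015]
yaw units 0.1909
```

>>> play_rows(motion=[[[-0.15, -0.25, 0], 0], [[-0.3, -0.5, 0], 0], [[-0.4, -0.7, 0], 0], [[-0.4, -0.7, 0], 0], [[-0.35, -0.6, 0], 0], [[-0.25, -0.4, 0], 0], [[-0.1, -0.2, 0], 0], [[0, 0, 0], 0]])

```text
time: 15.3
eef_pos: [0.5811, -0.0207, 0.0067]
ee_rot: [1.709, 2.633, 0.002]
contact_force: [0.8, -1.1, 6.9]
grip_width: 0.0436
grasp_force: 41.5
```

>>> play_rows(motion=[[[0, 0, 0], 0.012], [[0, 0, 0], 0.025], [[0, 0, 0], 0.032], [[0, 0, 0], 0.035], [[0, 0, 0], 0.035], [[0, 0, 0], 0.03], [[0, 0, 0], 0.022], [[0, 0, 0], 0]])

```text
time: 16.1
eef_pos: [0.58, -0.02, 0.0066]
ee_rot: [2.413, 2.012, -0.0]
contact_force: [-3.2, 0.6, 9.8]
grip_width: 0.0433
grasp_force: 41.6
```

```bash
python3 - <<'E'
from h import *
to(.5445,-.1082,.0067,79.75)
snap('wrist','w7')
E
```

```text
t 16.1 tcp [580.  -20.    6.6] xang 79.66 zax [-0. -0. -1.] F [-3.2  0.6  9.8] w 43.3 gf 41.61778271198273 q [-0.05  0.55  1.83 -0.    0.76  0.13]
shift units [-3.725e+00 -7.630e-01 -2.000e-03]
yaw units -0.0005
```

View pics/w7.png

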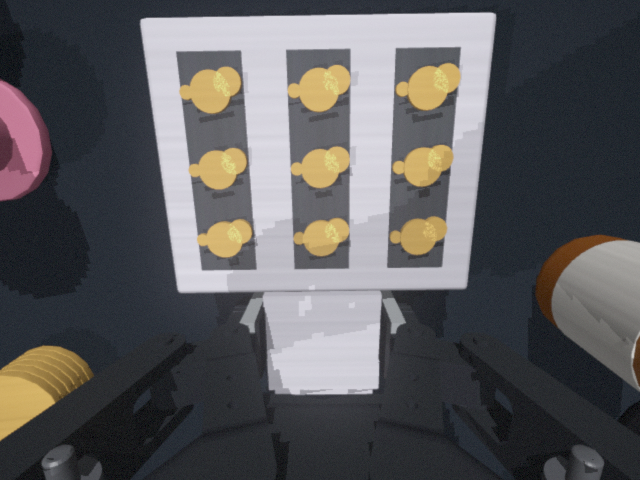

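The nest is held straight by its tongue (tip edge at v≈390, shoulder edge at v≈290), so I drag it to the mouth.

>>> play_rows(motion=[[[-0.2, -0.1, 0], 0], [[-0.5, -0.16, 0], 0], [[-0.7, -0.2, 0], 0], [[-0.8, -0.2, 0], 0], [[-0.7, -0.1, 0], 0], [[-0.5, 0, 0], 0], [[-0.28, 0, 0], 0], [[0, 0, 0], 0]])

```text
time: 16.95
eef_pos: [0.5456, -0.1078, 0.0067]
ee_rot: [2.412, 2.011, 0.002]
contact_force: [-0.9, -0.8, 9.1]
grip_width: 0.0436
grasp_force: 41.5
```

```bash
cat >> h.py <<'E'
from scipy.optimize import minimize
def nest(Q,x0,n=3):
    c0,s0=np.cos(x0[2]),np.sin(x0[2]); L=(Q[...,:2]-x0[:2])@np.array([[c0,-s0],[s0,c0]])
    m=(Q[...,2]>.028)&(Q[...,2]<.038)&(L[...,0]>-.06)&(L[...,0]<.04)&(abs(L[...,1])<.07); q=Q[m][:,:2]
    def f(p):
        c,s=np.cos(p[2]),np.sin(p[2]); l=(q-p[:2])@np.array([[c,-s],[s,c]])
        o=np.maximum(np.maximum(abs(l[:,0])-.046,abs(l[:,1])-.055),0); return o.clip(0,.004).sum()*1e3
    S=np.array([x0]+[np.array(x0)+d for d in np.diag([.004,.004,.04])]); b=minimize(f,x0,method='Nelder-Mead',options=dict(xatol=1e-6,fatol=1e-6,maxiter=3000,initial_simplex=S))
    l=(q-b.x[:2])@np.array([[np.cos(b.x[2]),-np.sin(b.x[2])],[np.sin(b.x[2]),np.cos(b.x[2])]])*1e3
    print('nest',len(q),b.x[:2].round(4),np.degrees(b.x[2]).round(2),'extent',np.percentile(l,[1,99],axis=0).round(1).tolist()); return b.x
def unit(): a=np.radians(-100.25); return np.array([.5392,-.1377]),np.array([[np.cos(a),-np.sin(a)],[np.sin(a),np.cos(a)]])
E
python3 - <<'E'
from h import *
p,R=st(); f,U=unit(); print('tcp in unit',(p[:2]-f)@U*1000)
g=[*(f-.092*U[:,0]),np.radians(-100.25)]
for n in('wrist','top','side'):
    snap(n,n+'8'); x=nest(cloud(load(n+'8')),g); print(n,'in unit',((x[:2]-f)@U*1000).round(1))
E
```

```text
t 16.95 tcp [ 545.6 -107.8    6.7] xang 79.64 zax [ 0.002 -0.    -1.   ] F [-0.9 -0.8  9.1] w 43.6 gf 41.478824615478516 q [-0.22  0.52  1.89  0.    0.73 -0.04]
tcp in unit [-30.58864575   1.00384573]
nest 85837 [ 0.557  -0.0445] -99.46 extent [[-43.1, -53.2], [41.8, 53.0]]
wrist in unit [-94.9   1. ]
nest 1999 [ 0.5558 -0.0469] -99.93 extent [[-44.1, -54.0], [34.1, 53.7]]
top in unit [-92.3   0.1]
nest 1290 [ 0.5553 -0.0424] -99.17 extent [[-43.1, -54.5], [43.6, 53.8]]
side in unit [-96.7  -1.1]
```

>>> play_rows(motion=[[[-0.1, -0.02, 0], 0], [[-0.1, -0.01, 0], 0], [[0, 0, 0], 0]])

```text
time: 17.4
eef_pos: [0.5446, -0.1114, 0.0066]
ee_rot: [2.412, 2.011, 0.004]
contact_force: [1.6, 3.8, 7.4]
grip_width: 0.043
grasp_force: 41.4
```

>>> play_rows(motion=[[[0, 0, 0], 0], [[0, 0, 0], 0], [[0, 0, 0], 0], [[0, 0, 0], 0], [[0, 0, -0.4], 0], [[0, 0, -0.7], 0], [[0, 0, -0.9], 0], [[0, 0, -0.9], 0]], jaw=-1)

```text
time: 18.2
eef_pos: [0.5436, -0.1119, 0.0793]
ee_rot: [2.411, 2.014, -0.0]
contact_force: [0.3, 0.1, 0.4]
grip_width: 0.0852
grasp_force: 0.0
```

>>> play_rows(motion=[[[0.5, 0, -0.4], 0], [[0.8, 0, 0], 0], [[0.9, 0, 0], 0], [[1, 0, 0], 0], [[1, 0, 0], 0], [[0.8, 0, 0], 0], [[0.6, 0, 0], 0], [[0, 0, 0], 0]], jaw=-0.3)

```text
time: 19.0
eef_pos: [0.5688, 0.0279, 0.0879]
ee_rot: [-2.409, -2.016, -0.0]
contact_force: [-0.2, 0.1, 0.1]
grip_width: 0.0558
grasp_force: 0.0
```

```bash
python3 - <<'E'
from h import *
p,R=st(); f,U=unit(); print('tcp in unit',(p[:2]-f)@U*1000)
g=[*(f-.089*U[:,0]),np.radians(-100)]
for n in('wrist','top'):
    snap(n,n+'9'); x=nest(cloud(load(n+'9')),g); print(n,'in unit',((x[:2]-f)@U*1000).round(1))
E
```

```text
t 19.0 tcp [568.8  27.9  87.9] xang 79.86 zax [-0.  0. -1.] F [-0.2  0.1  0.1] w 55.8 gf 0.0 q [0.03 0.44 1.78 0.   0.93 0.21]
tcp in unit [-168.19307986   -0.34366378]
nest 11683 [ 0.555  -0.0461] -100.0 extent [[-42.5, -47.4], [21.5, 49.8]]
wrist in unit [-92.9  -0.7]
nest 736 [ 0.555  -0.0501] -100.0 extent [[-43.5, -45.4], [36.7, 45.5]]
top in unit [-89.  -0.]
```

>>> play_rows(motion=[[[0, 0, 0.4], 0], [[0, 0, 0.7], 0], [[0, 0, 0.8], 0], [[0, 0, 0.7], 0], [[0, 0, 0.4], 0], [[0, 0, 0.18], 0], [[-0.3, 0, 0], 0], [[-0.4, 0, 0], 0]])

```text
time: 19.9
eef_pos: [0.566, 0.0081, 0.0091]
ee_rot: [2.41, 2.014, 0.001]
contact_force: [-0.7, -0.2, -0.0]
grip_width: 0.0553
grasp_force: 0.0
```

>>> play_rows(motion=[[[-0.15, 0, 0], 0], [[-0.15, 0, 0], 0], [[-0.15, 0, 0], 0], [[-0.15, 0, 0], 0], [[-0.15, 0, 0], 0], [[-0.15, 0, 0], 0], [[0, 0, 0], 0]])

```text
time: 20.6
eef_pos: [0.5625, -0.0136, 0.009]
ee_rot: [2.41, 2.013, 0.003]
contact_force: [1.6, 3.4, 2.5]
grip_width: 0.0552
grasp_force: 2.0
```

```bash
cat > chk.py <<'E'
from h import *
import sys
p,R=st(); f,U=unit(); print('tcp in unit',((p[:2]-f)@U*1000).round(1))
x0=float(sys.argv[1]); k=sys.argv[2]; g=[*(f+x0*U[:,0]),np.radians(-100)]
for n in('wrist','top'):
    snap(n,n+k); x=nest(cloud(load(n+k)),g); print(n,'in unit',((x[:2]-f)@U*1000).round(1))
E
python3 chk.py -.073 a
```

```text
t 20.6 tcp [562.5 -13.6   9. ] xang 79.74 zax [ 0.002 -0.    -1.   ] F [1.6 3.4 2.5] w 55.2 gf 2.0264875888824463 q [-0.04  0.53  1.87  0.    0.74  0.13]
tcp in unit [-126.2    0.9]
nest 7436 [ 0.5593 -0.0476] -106.11 extent [[-38.0, -33.8], [-2.3, 26.0]]
wrist in unit [-92.2   3.8]
nest 225 [ 0.5522 -0.0659] -100.0 extent [[-25.7, -21.4], [27.5, 4.8]]
top in unit [-73.   0.]
```

>>> play_rows(motion=[[[-0.12, 0, 0], 0], [[-0.12, 0, 0], 0], [[-0.12, 0, 0], 0], [[-0.12, 0, 0], 0], [[-0.1, 0, 0], 0], [[-0.1, 0, 0], 0], [[0, 0, 0], 0]])

```text
time: 21.4
eef_pos: [0.5589, -0.0305, 0.0087]
ee_rot: [2.411, 2.013, 0.001]
contact_force: [2.0, 3.0, 1.5]
grip_width: 0.0552
grasp_force: 1.5
```

>>> play_rows(motion=[[[-0.06, 0, 0], 0], [[-0.06, 0, 0], 0], [[-0.05, 0, 0], 0], [[0, 0, 0], 0]])

```text
time: 21.8
eef_pos: [0.5579, -0.0345, 0.0086]
ee_rot: [2.411, 2.013, 0.0]
contact_force: [2.6, 3.6, 2.3]
grip_width: 0.0556
grasp_force: 2.0
```

```bash
python3 chk.py -.05 b
```

```text
t 21.8 tcp [557.9 -34.5   8.6] xang 79.72 zax [ 0. -0. -1.] F [2.6 3.6 2.3] w 55.6 gf 1.9633843749761581 q [-0.08  0.53  1.88 -0.    0.74  0.1 ]
tcp in unit [-1.049e+02  1.000e-01]
nest 7283 [ 0.5552 -0.0703] -106.11 extent [[-38.2, -34.6], [-4.1, 25.0]]
wrist in unit [-69.2   3.8]
nest 234 [ 0.5481 -0.0885] -100.0 extent [[-24.0, -21.3], [31.8, 1.6]]
top in unit [-50.   0.]
```

>>> play_rows(motion=[[[-0.06, 0, 0], 0], [[-0.06, 0, 0], 0], [[0, 0, 0], 0]])

```text
time: 22.2
eef_pos: [0.5571, -0.0375, 0.0085]
ee_rot: [2.412, 2.013, -0.0]
contact_force: [2.0, 3.5, 2.2]
grip_width: 0.0552
grasp_force: 1.8
```

>>> play_rows(motion=[[[-0.06, 0, 0], 0], [[-0.06, 0, 0], 0], [[0, 0, 0], 0]])

```text
time: 22.5
eef_pos: [0.5577, -0.0394, 0.0085]
ee_rot: [2.413, 2.012, 0.004]
contact_force: [4.8, 8.0, 0.5]
grip_width: 0.0557
grasp_force: 4.5
```

>>> play_rows(motion=[[[-0.06, 0, 0], 0], [[-0.06, 0, 0], 0], [[0, 0, 0], 0]])

```text
time: 22.8
eef_pos: [0.5582, -0.0398, 0.0087]
ee_rot: [-2.415, -2.006, -0.011]
contact_force: [7.2, 18.6, -0.3]
grip_width: 0.0554
grasp_force: 9.9
```

Force rose sharply, so there is solid contact. I back off and measure.

>>> play_rows(motion=[[[0.3, 0, 0], 0], [[0.6, 0, 0], 0], [[0.3, 0, -0.5], 0], [[0, 0, -0.8], 0], [[0.5, 0, -1], 0], [[1, 0, -1], 0], [[0.5, 0, -0.8], 0], [[0, 0, 0], 0]])

```text
time: 23.6
eef_pos: [0.5723, 0.0368, 0.1145]
ee_rot: [2.406, 2.013, 0.008]
contact_force: [0.3, -0.1, -1.4]
grip_width: 0.0553
grasp_force: 0.0
```

```bash
python3 - <<'E'
from h import *
p,R=st(); f,U=unit(); zt=[]
for n in('wrist','side','top'):
    snap(n,n+'c'); z=load(n+'c'); P=cloud(z)
    x=nest(P,[*(f-.046*U[:,0]),np.radians(-100)]); print(n,'in unit',((x[:2]-f)@U*1000).round(1))
    L=(P[...,:2]-f)@U*1e3; h=P[...,2]*1e3
    # height profile along x across the joint, off the tongue
    for s in(-1,1):
        m=(abs(L[...,1]-s*38)<10)&(L[...,0]>-12)&(L[...,0]<12)
        print(s,[(b,int(np.median(h[m&(abs(L[...,0]-b)<1)])) if (m&(abs(L[...,0]-b)<1)).any() else None) for b in range(-10,11,2)])
    m=(np.hypot(L[...,0]-46,L[...,1])<40)&(h>85)&(h<100); q=L[m]; print('spooltop',m.sum(),np.median(h[m]) if m.any() else 0,cv2.minEnclosingCircle(q.astype(np.float32)) if m.any() else 0)
E
```

```text
t 23.6 tcp [572.3  36.8 114.5] xang 79.84 zax [ 0.006 -0.    -1.   ] F [ 0.3 -0.1 -1.4] w 55.3 gf 0.0 q [ 0.04  0.41  1.74 -0.    0.98  0.22]
nest 5098 [ 0.5496 -0.0922] -99.13 extent [[-44.3, -53.6], [-10.4, 53.5]]
wrist in unit [-46.7   2.1]
-1 [(-10, None), (-8, None), (-6, None), (-4, None), (-2, None), (0, None), (2, None), (4, None), (6, None), (8, None), (10, None)]
1 [(-10, None), (-8, None), (-6, None), (-4, None), (-2, None), (0, None), (2, None), (4, None), (6, None), (8, None), (10, None)]
spooltop 0 0 0
nest 1130 [ 0.5472 -0.0894] -101.69 extent [[-41.4, -54.1], [41.7, 53.6]]
side in unit [-48.9  -0.7]
-1 [(-10, 31), (-8, 31), (-6, 31), (-4, 30), (-2, 31), (0, 45), (2, 43), (4, 44), (6, 56), (8, 55), (10, 55)]
1 [(-10, 32), (-8, 31), (-6, 30), (-4, 30), (-2, 31), (0, 31), (2, 45), (4, 44), (6, 43), (8, 55), (10, 55)]
spooltop 225 95.58111982813905 ((45.5263786315918, -0.6566264629364014), 26.251724243164062)
nest 1070 [ 0.5491 -0.0911] -102.79 extent [[-16.7, -52.9], [42.3, 53.8]]
top in unit [-47.6   1.4]
-1 [(-10, 32), (-8, 32), (-6, 31), (-4, 33), (-2, 31), (0, 32), (2, 32), (4, 47), (6, 56), (8, 57), (10, 57)]
1 [(-10, 32), (-8, 33), (-6, 33), (-4, 32), (-2, 32), (0, 33), (2, 33), (4, 40), (6, 55), (8, 57), (10, 56)]
spooltop 544 96.87412532333725 ((49.27396774291992, -0.2556993067264557), 25.910690307617188)
```

>>> play_rows(motion=[[[-0.4, 0, -0.4], 0], [[-0.8, 0, -0.6], 0], [[-0.9, 0, -0.6], 0], [[-0.9, 0, -0.6], 0], [[-0.9, 0, -0.6], 0], [[-0.8, 0, -0.6], 0], [[-0.6, 0, 0], 0], [[0, 0, 0], 0]])

```text
time: 24.55
eef_pos: [0.5459, -0.0971, 0.1956]
ee_rot: [-2.414, -2.009, 0.002]
contact_force: [-0.1, 0.5, -0.0]
grip_width: 0.0553
grasp_force: 0.0
```

```bash
cat > joint.py <<'E'
from h import *
import sys
p,R=st(); f,U=unit()
manip.read_camera('top') # settle
snap('wrist',sys.argv[1]); z=load(sys.argv[1]); P=cloud(z)
L=(P[...,:2]-f)@U*1e3; h=P[...,2]*1e3
def edge(m): # per-row/col outline fits
    return L[m]
x=nest(P,[*(f-.046*U[:,0]),np.radians(-100)]); print('nest in unit',((x[:2]-f)@U*1000).round(1))
for y in(-50,-42,-34,34,42,50):
    m=(abs(L[...,1]-y)<1.5)&(abs(L[...,0])<110)
    s=m&(abs(h-32)<3); d=m&(abs(h-56.5)<3)
    print(y,'slab x',np.percentile(L[s][:,0],[0.5,99.5]).round(1),'deck front',np.percentile(L[d][:,0],[0.5]).round(1),'low pts',int((m&(h<27)&(L[...,0]>-20)&(L[...,0]<20)).sum()))
d=(abs(h-56.5)<3)&(L[...,0]>-5)&(L[...,0]<70); print('deck y',np.percentile(L[d][:,1],[.5,99.5]).round(1), cv2.minAreaRect(L[d].astype(np.float32)))
m=(np.hypot(L[...,0]-46,L[...,1])<40)&(h>90)&(h<100); q=L[m]; print('spooltop',m.sum(),np.median(h[m]),np.percentile(q,[.5,99.5],axis=0).round(1).tolist())
E
python3 joint.py w10
```

```text
t 24.55 tcp [545.9 -97.1 195.6] xang 79.54 zax [-0.001 -0.    -1.   ] F [-0.1  0.5 -0. ] w 55.3 gf 0.0 q [-0.2   0.31  1.67 -0.    1.16 -0.01]
nest 10601 [ 0.549  -0.0917] -100.65 extent [[-42.5, -53.6], [40.0, 53.5]]
nest in unit [-47.    1.4]
-50 slab x [-89.8   1.5] deck front [1.8] low pts 0
-42 slab x [-89.9   1.8] deck front [1.9] low pts 0
-34 slab x [-89.3   1.7] deck front [1.8] low pts 0
34 slab x [-89.6   3.2] deck front [2.7] low pts 2
42 slab x [-89.2   2.8] deck front [2.5] low pts 0
50 slab x [-89.5   2.6] deck front [2.6] low pts 0
deck y [-142.7   56.1] ((35.45158004760742, -44.88739776611328), (204.74215698242188, 69.02416229248047), 89.98603057861328)
spooltop 2735 95.07596233746358 [[21.4, -23.8], [71.2, 25.2]]
```

The slab's back face lies 91.8 mm in front of the unit's face, so the 92 mm slab is flush with no gap. The spool's top is about 39–40 mm above the deck. Handing in.

```bash
python3 -c "
from plant import manip
print(manip.hand_in())"
```

```text
the job is handed in; nothing more can be done
None
```

I handed the job in at about 25 s: by my last measurements the grey spool sits on the spindle down on the deck, and the nest is fully home with its shoulder against the unit's face. No verdict was returned.

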